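# Funnel in the bottle, steadying leg clamped and held

### The job

Lift the white funnel out of its green drain rest and set it stem-down in the neck of the amber bottle, fully seated and upright, and let go of it. Then, with its orange lever still open, push the stand's sprung sliding leg towards the bottle until its yellow pointer is on the red mark, and while holding it there squeeze the orange lever shut against the blue grip. Finish still holding the leg on the mark with the lever squeezed shut, so that I can pour, and leave the other things on the bench where they are.

Things in the scene. Friction and masses are not known exactly. Their poses are not given: they have to be found in the camera images.
- funnel: White plastic funnel, loose, about 40 g, 74 tall. Origin at the centre of the stem's lower end, z up along its axis. Stem 16 in diameter at the end and 21 at height 40; from there a cone widens to 58 in diameter at height 58; from 58 to 74 a straight cylindrical band 58 in diameter for the grasp. At the start it hangs upright in the rest, stem end 35 above the bench, 45 deep in the tube.
- rest: Green plastic drain rest, fixed: an upright tube 40 outside diameter, 32 inside, top 80 above the bench, on a round foot 72 wide. Origin at the centre of its underside.
- stand: Grey and aluminium bottle stand, fixed to the bench. Origin on the bench under the bottle's axis; base plate 116 x 116 x 12 high. Amber bottle 76 in diameter, amber neck 37 outside diameter from height 90 to 150 with a thin white collar. A rail 68 wide and 12 high runs from the base along the stand's own -y to y = -295; the leg slides on it along the stand's y (positive = towards the bottle).
- bottle_mouth (a point): Centre of the bottle's mouth, 150 above the bench. The bore is 30 in diameter and 56 deep, so the funnel's stem has about 4.5 clearance all round; the funnel is seated when its cone rests on the mouth, its stem end then about 44 below the mouth.
- leg (a joint): Travel of the sliding leg towards the bottle in m: 0 at home (start), 0.075 at the stop. A spring pushes it back home with 2 N at 0 and 3.5 N at the stop: it does not stay where it is pushed unless held.
- grip (a point): Middle of the leg's grip, 62 above the bench; axes are the stand's. Blue plate on edge along y: x -14 to -4, y -22 to +14 of this point, heights 27 to 81. With the lever shut, plate and lever together are 28 thick (x -14 to +14): squeeze here across x; with it open they span x -14 to about +35. The leg bar below is 20 wide, its top 28 above the bench; two rubber prongs beyond straddle the bottle.
- wall (a point): Point on the face of the leg's blue cross wall that looks to the stand's -y, 33 in -x and 14 in +y of the grip. The wall joins the blue plate's end at a right angle, reaches from the plate out to x = -52 of the grip, is 6 thick, heights 27 to 81. A finger standing beside the blue plate pushes on this face towards the bottle to move the leg, with the lever left open.
- lever (a joint): Orange cam lever on the leg's +x side, 0 = shut (upright, parallel to the blue plate), 0.45 rad = fully open (start), leaning away to +x. It is hinged along y at x = +9, 28 above the bench, is 10 thick, 24 wide (y -12 to +12 of the grip) and 50 long, so its tip is 78 above the bench when shut. A light spring (about 1.5 N at its tip) opens it again when it is let go.
- lever_tip (a point): Middle of the orange lever's upper end, 50 from the hinge.
- pointer (a point): End of the yellow pointer, 4 wide, that sticks out from the leg's +x side, 70 in +y from the grip and 16.5 above the bench.
- mark: Red mark, a 10 x 10 x 5 block set on the rail's +x edge, 27 in +x of this origin; its axes are the stand's. The origin lies on the rail's middle line, 12 above the bench. The pointer is on the mark when its stand-y equals the mark's, within half the mark's width (5). It lies at 35 to 60 of leg travel.
- film_can: Black film can, 32 in diameter, 50 tall, loose, to be left alone. Origin under its centre.
- graduate: Clear plastic cup, 64 in diameter, 90 tall, loose, to be left alone. Origin under its centre.
- fixer: White capped bottle, 60 in diameter, 120 tall, loose, to be left alone. Origin under its centre.
- tongs: Orange print tongs lying flat, 170 long along their x, 10 high, loose, to be left alone. Origin under the centre.
Things that resemble listed ones, but are neither listed nor needed, are in the scene too. Leave any pink look-alike of the funnel alone.

How it is judged (in metres and radians):
On the way, in this order (a step that is already met when the one before it is completed fails the run):
1. the funnel is seated upright in the bottle's neck and let go of (horizontal distance between funnel and bottle_mouth below 0.006 m and z of funnel in the frame of bottle_mouth below -0.039 m and angle between funnel's own z axis and vertical below 0.12 rad and contact force between funnel and the arm below 0.1 N and contact force between funnel and the fingers below 0.1 N), for 0.2 s.
2. the pointer is held on the red mark (within 5 mm) with the lever still open (more than 0.3 rad) (y of pointer in the frame of mark between -0.005 and 0.005 m and value of joint lever above 0.3 rad), for 0.2 s.
3. the lever is squeezed shut with the pointer still on the mark (y of pointer in the frame of mark between -0.005 and 0.005 m and value of joint lever below 0.06 rad), for 0.2 s.
At the end, for the whole second after the job is handed in: The funnel rests untouched in the bottle's neck (within 6 mm of the axis, stem end at least 39 mm below the mouth, tilt under 0.12 rad); the fingers still hold the leg (over 3 N) with the pointer within 5 mm of the red mark's middle and the lever shut (under 0.06 rad) (all of step 1 and all of step 3 and linear speed of funnel below 0.02 m/s and contact force between the fingers and leg above 3 N); the arm keeps its last pose, push and grip.
It fails at once if the lever is squeezed shut while the pointer is more than 10 mm off the mark (value of joint lever below 0.1 rad and (y of pointer in the frame of mark above 0.01 m or y of pointer in the frame of mark below -0.01 m)).
It fails at once if a bystander is moved more than 30 mm (distance of any of film_can, graduate, fixer, tongs from where it was at the start of the episode above 0.03 m).
It also fails if it takes over 67 s, if anything falls off the work surface, if the arm or the gripper's body presses on something with over 40 N, if the wrist force passes 120 N, or if a joint passes its speed limit or range.

### The arm

A 6-joint arm with a two-finger parallel gripper is mounted at the origin on the work surface. World frame = base frame: x ahead of the robot, y to its left, z up, the work surface at z = 0. Lengths are in m, angles in degrees, forces in N, time in s.
With the tool pointing down it reaches from about 0.325 to 0.85 m from the base axis. Payload 15.5 kg.
Tool frame: the origin (TCP) lies midway between the tips of the shut fingers; the grasp point (between the pads) lies 19 mm behind it; z points along the fingers, y is the line along which they close (so a half turn about z gives the same grasp; the last joint's range is limited). The gripper opens to 91 mm and grips with 3 to 60 N. Pads are 32 mm wide; open, the fingers measure 118 mm over their backs; the gripper's body (76 mm by 178 mm) begins 60 mm behind the grasp point.
Start: joints at [70.789, 28.281, 77.091, -0, 74.628, -5.472], TCP at [0.148, 0.607, 0.214] pointing down, gripper open.
Joint ranges: [-166.48, 166.48], [-47.26, 123.95], [12.59, 153.08], [-70.14, 250.14], [6.76, 159.57], [-176.63, 176.63]. Speed limits (degrees/s): [108.29, 108.29, 147.25, 172.46, 172.46, 172.46].

### API

Orientations are given as a 3x3 rotation matrix whose columns are the frame's x, y, z axes.
In Python, from bench import ctrl gives the robot as it stands. The module is installed in compiled form; this text tells all that it offers. Calls block until the motion is done:
- ctrl.goto(position, orientation): joint-space move of the TCP to a pose.
- ctrl.move_l(position, vel=0.15, ori=None, contact_N=None): straight line of the TCP; ori=None keeps the orientation; vel is the mean speed in m/s. With contact_N (N) it stops when the force on the tool has changed by that much, and returns True; else False.
- ctrl.movej(angles): joint-space move.
- ctrl.command_gripper(opening): opening from 0.0 (shut) to 1.0 (fully open); the grip force is fixed at half the most; returns when the fingers have stopped.
- ctrl.sleep(seconds).
- ctrl.ik(position, orientation): joint angles nearest the present ones, or None.
- ctrl.read_camera(name): name is "side" or "top" or "wrist"; returns the picture (420x560x3 uint8, blue, green, red); there is no depth.
- ctrl.camera_params(name): a dict with "fx", "fy", "cx", "cy" (pixels), "pose" (4x4, takes a point from camera to world coordinates); the wrist camera has in their place "T_tool_cam" (4x4, takes a point from camera to tool coordinates, whose origin is the TCP and whose axes are the flange's). Camera axes: x right, y up, looking along -z (the intrinsics and any distortion apply to the point x, -y, -z); pixel columns grow to the right and rows downward; lengths in m; the calibration is good to about 2 mm. A picture is of the moment at which its call begins: read the wrist's pose just before it. camera_params takes no time and is no camera call.
A pose or a line that the arm cannot do raises ctrl.MotionError and nothing moves.
- ctrl.sign_off(): hands the job in; it is judged then, once.
Readings, each from a call of its own:
- ctrl.current_t(): time.
- ctrl.current_q(): joint angles.
- ctrl.current_dq(): joint speeds.
- ctrl.current_effort(): joint torques, N m.
- ctrl.current_tool_pos(): TCP position.
- ctrl.current_eef_rot(): TCP orientation.
- ctrl.current_contact_force(): force on the tool from outside, world axes, zero at the start.
- ctrl.current_wrist_torque(): the same for the moment, N m.
- ctrl.current_grip_width(): opening from 0.0 (shut) to 1.0 (fully open).
- ctrl.current_grasp_force(): force on a finger pad.
Only numpy, scipy, OpenCV 4.12 (cv2) and the standard library are available. Lean on these libraries where they do the work, as an engineer would, in place of code of your own. Each camera call takes 0.05 s, during which the arm holds its last target. There are 200 camera calls.

## Working session

There is one attempt and no reset: what is moved stays moved. The work goes in short steps, each a Python script; the robot and the scene stay as the last script left them, time stands still between calls to the robot, and variables do not carry over. Pictures are saved under pics/ and viewed, at most 10 in all, crops included, and the job is handed in when it is done.

```bash
mkdir -p pics
cat > h.py <<'E'
import numpy as np, cv2
from bench import ctrl
def cam(n):
    p=ctrl.camera_params(n)
    if 'pose' in p: T=np.array(p['pose'])
    else:
        W=np.eye(4);W[:3,:3]=ctrl.current_eef_rot();W[:3,3]=ctrl.current_tool_pos();T=W@np.array(p['T_tool_cam'])
    return p,T
def ray(c,u,v):
    p,T=c
    d=T[:3,:3]@np.array([(u-p['cx'])/p['fx'],-(v-p['cy'])/p['fy'],-1]);return T[:3,3],d
def onz(c,u,v,z):
    o,d=ray(c,u,v);return o+d*(z-o[2])/d[2]
def proj(c,P):
    p,T=c;q=T[:3,:3].T@(np.array(P)-T[:3,3]);return p['cx']+p['fx']*q[0]/-q[2],p['cy']-p['fy']*q[1]/-q[2]
def snap(n,f):
    c=cam(n);im=ctrl.read_camera(n);cv2.imwrite('pics/'+f,im);return c,im
E
python3 - <<'E'
from h import *
for n in('top','side','wrist'):
    c,im=snap(n,n+'0.png');print(n,{k:v for k,v in c[0].items() if k!='pose'},c[1].round(3).tolist())
a=cv2.imread('pics/top0.png');b=cv2.imread('pics/side0.png')
E
```

```text
top {'fx': 412.16728703057686, 'fy': 412.16728703057686, 'cx': 279.8834188457272, 'cy': 206.3188779423925} [[-0.116, 0.972, -0.203, 0.322], [-0.993, -0.113, 0.03, 0.054], [0.006, 0.205, 0.979, 1.141], [0.0, 0.0, 0.0, 1.0]]
side {'fx': 393.7797080319017, 'fy': 393.7797080319017, 'cx': 276.4379476803913, 'cy': 207.55882449066291} [[-0.997, 0.05, -0.065, 0.474], [-0.081, -0.715, 0.695, 0.61], [-0.012, 0.698, 0.716, 0.72], [0.0, 0.0, 0.0, 1.0]]
wrist {'fx': 370.6571232600576, 'fy': 370.6571232600576, 'cx': 278.68107388037333, 'cy': 204.84684779582057, 'T_tool_cam': array([[-2.83167682e-04,  9.57716752e-01,  2.87712604e-01,
         8.30253878e-02],
       [ 9.99999852e-01,  1.37552990e-04,  5.26326744e-04,
         4.17431949e-04],
       [ 4.64496210e-04,  2.87712711e-01, -9.57716649e-01,
        -1.70630334e-01],
       [ 0.00000000e+00,  0.00000000e+00,  0.00000000e+00,
         1.00000000e+00]])} [[0.238, -0.93, -0.279, 0.068], [0.971, 0.227, 0.07, 0.627], [-0.002, -0.288, 0.958, 0.384], [0.0, 0.0, 0.0, 1.0]]
```

View pics/top0.png

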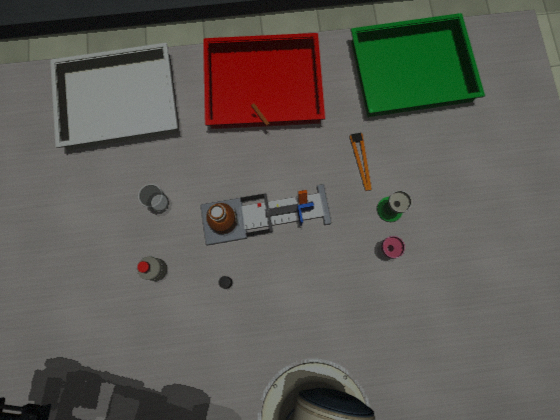

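View pics/side0.png

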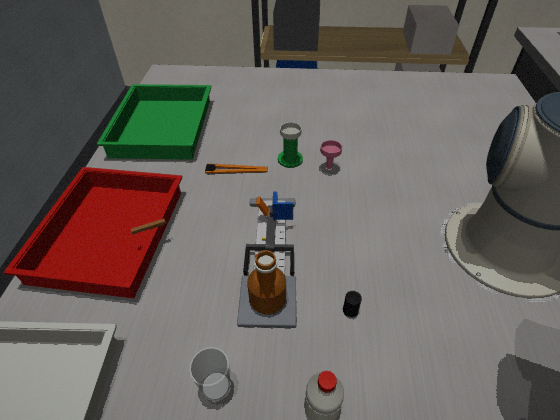

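Funnel candidates in the top view: the white one in the green tube at (400,201) and the pink look-alike at (393,246). I choose the white one. The stand runs from the bottle at (220,217) to the leg at (305,208), and the stand's +y is roughly world +y. Next is a close crop and first estimates.

Run:
```python
from h import *
a=cv2.imread('pics/top0.png');b=cv2.imread('pics/side0.png')
x=cv2.resize(a[170:260,190:430],None,fx=3.2,fy=3.2,interpolation=cv2.INTER_CUBIC)
y=cv2.resize(b[115:330,230:350],None,fx=2,fy=2,interpolation=cv2.INTER_CUBIC)[:290]
cv2.imwrite('pics/crop.png',x)
ct,cs=cam('top'),cam('side')
f=onz(ct,400,201.5,.109);print('funnel top',f, 'side', onz(cs,290.5,130,.109))
print('mouth top',onz(ct,217,211,.15),'side',onz(cs,265,259,.15))
# base plate corners side/top, z .012
for p in [(201,205),(206,244),(246,238)]: print('plate',onz(ct,*p,.012))
print('red',onz(ct,259,205,.017),'leg blue',onz(ct,306,207,.081))
print('stand axis', onz(ct,319,186,.03),onz(ct,331,222,.03))
```

```text
funnel top [ 0.51287253 -0.28568072  0.109     ] side [ 0.51584682 -0.27398884  0.109     ]
mouth top [0.53350554 0.17800978 0.15      ] side [0.53620864 0.18695734 0.15      ]
plate [0.58514875 0.23828325 0.012     ]
plate [0.47441956 0.23316004 0.012     ]
plate [0.47819875 0.12254204 0.012     ]
red [0.56537348 0.0770247  0.017     ] leg blue [ 0.53195108 -0.04641128  0.081     ]
stand axis [ 0.59710633 -0.09493258  0.03      ] [ 0.49260969 -0.11375246  0.03      ]
```

View pics/crop.png

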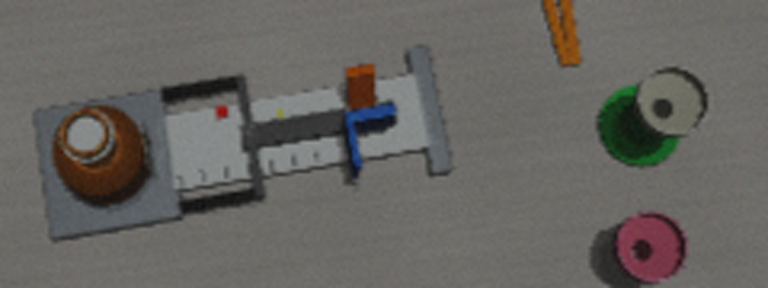

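The crop shows the white funnel over the green tube at crop (672,102), with the pink one separate at (650,248). The stand shows the red mark at (221,112), the yellow pointer at (280,113) and the blue L with the orange lever at (360,90). Next I take wrist looks above the stand and above the funnel.

Run:
```python
from h import *
R=np.array([[0,1,0],[1,0,0],[0,0,-1.]]); 
ctrl.goto([.53,0.1,.33],R); c1,i1=snap('wrist','w_stand.png'); np.save('c1.npy',c1[1])
ctrl.goto([.514,-.28,.24],R); c2,i2=snap('wrist','w_fun.png'); np.save('c2.npy',c2[1])
cv2.imwrite('pics/two.png',cv2.resize(np.vstack([i1,i2]),None,fx=.71,fy=.71))
print(ctrl.current_t(),ctrl.current_q())
```

```text
4.0 [-3.43127197e+01  2.36452895e+01  8.08266802e+01  1.48029292e-02
  7.54946093e+01 -3.43942874e+01]
```

View pics/two.png

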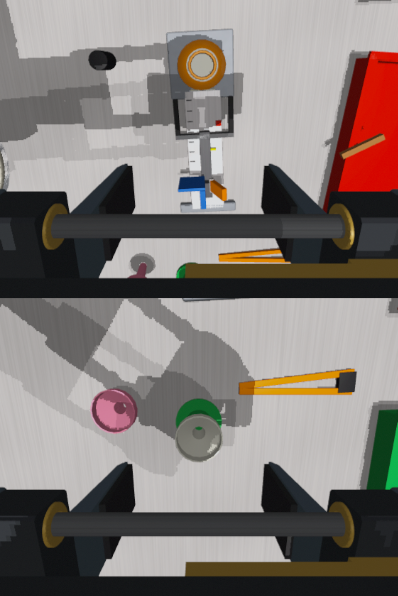

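The funnel rim is at w_fun pixel ≈(280,197). In w_stand the bottle mouth is at ≈(284,92) and the grip is near (285,262). I'll refine these with circle fits and one enlarged crop of the stand.

Run:
```python
from h import *
p=ctrl.camera_params('wrist');c1=(p,np.load('c1.npy'));c2=(p,np.load('c2.npy'))
i1=cv2.imread('pics/w_stand.png');i2=cv2.imread('pics/w_fun.png')
def hough(im,box,r0,r1):
    x0,x1,y0,y1=box;g=cv2.resize(cv2.cvtColor(im[y0:y1,x0:x1],6),None,fx=4,fy=4,interpolation=2)
    h=cv2.HoughCircles(cv2.medianBlur(g,5),cv2.HOUGH_GRADIENT_ALT,1.5,5,param1=150,param2=.6,minRadius=r0*4,maxRadius=r1*4)
    return [] if h is None else [(x/4+x0-.4,y/4+y0-.4,r/4) for x,y,r in h[0][:5]]
for x in hough(i2,(235,325,155,240),25,40): print('fun',np.round(x,1),onz(c2,x[0],x[1],.109).round(4),'pxr exp',proj(c2,onz(c2,x[0],x[1],.109)+[.029,0,0])[0]-x[0])
for x in hough(i1,(240,330,45,140),10,40): print('mouth',np.round(x,1),onz(c1,x[0],x[1],.15).round(4),'exp r 18.5:',(proj(c1,onz(c1,x[0],x[1],.15)+[.0185,0,0])[0]-x[0]).round(1))
cr=cv2.resize(i1[30:305,225:345],None,fx=2.18,fy=2.18,interpolation=2);
cr2=cv2.resize(i2[150:250,230:330],None,fx=4,fy=4,interpolation=2)
o=np.zeros((600,700,3),np.uint8);o[:cr.shape[0],:cr.shape[1]]=cr;o[:400,270:670]=cr2;cv2.imwrite('pics/crop2.png',o)
def mask(im,lo,hi,z,c,n):
    m=cv2.inRange(cv2.cvtColor(im,cv2.COLOR_BGR2HSV),lo,hi);m[:, :225]=0;m[:,345:]=0;m[:30]=0;m[305:]=0
    k,l,s,ct=cv2.connectedComponentsWithStats(m)
    for q in range(1,k):
        if s[q,4]>6: print(n,s[q].tolist(),ct[q].round(1),onz(c,*ct[q],z).round(4))
mask(i1,(0,200,120),(6,255,255),.017,c1,'red')
mask(i1,(24,150,120),(35,255,255),.0165,c1,'yel')
mask(i1,(105,150,60),(125,255,255),.081,c1,'blue')
```

```text
fun [278.8 198.1  33.5] [ 0.5135 -0.2816  0.109 ] pxr exp 34.26877737431107
fun [278.5 195.1  29. ] [ 0.5132 -0.2789  0.109 ] pxr exp 34.35191465592891
fun [282.6 200.7  34.1] [ 0.5167 -0.2839  0.109 ] pxr exp 34.196033493174525
fun [282.6 200.7  29.1] [ 0.5167 -0.2839  0.109 ] pxr exp 34.196033493174525
mouth [283.8  91.1  16.8] [0.5331 0.185  0.15  ] exp r 18.5: 20.5
mouth [283.8  91.1  20.3] [0.5331 0.185  0.15  ] exp r 18.5: 20.5
mouth [283.8  91.1  35.2] [0.5331 0.185  0.15  ] exp r 18.5: 20.5
mouth [276.   99.   27.5] [0.526  0.1782 0.15  ] exp r 18.5: 20.3
mouth [283.8  91.1  23.1] [0.5331 0.185  0.15  ] exp r 18.5: 20.5
red [305, 173, 6, 4, 14] [308.1 174.9] [0.5675 0.0792 0.017 ]
yel [297, 208, 7, 4, 18] [299.9 209.5] [0.5575 0.0308 0.0165]
blue [251, 248, 39, 46, 883] [273.3 263.4] [ 0.5219 -0.019   0.081 ]
```

View pics/crop2.png

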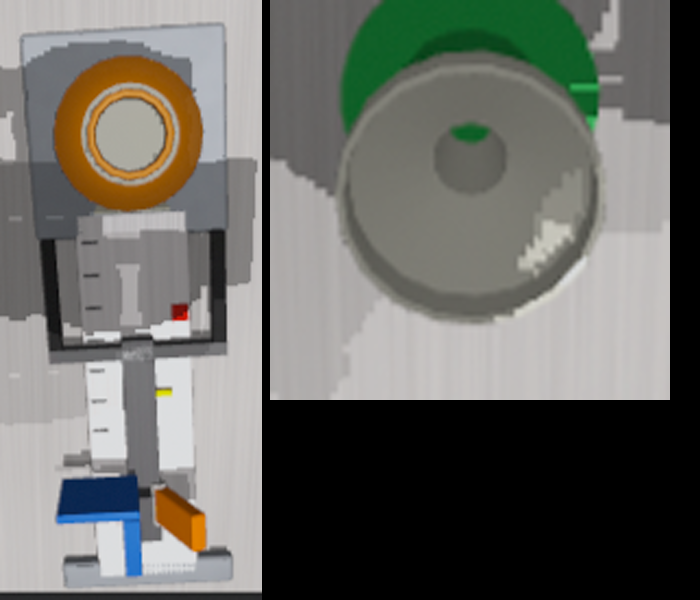

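Crop2 gives the funnel rim centre at w_fun (280.5,197) and the bottle mouth at w_stand (283.8,91), both matching the expected radii. From the mark at (308,175) and the pointer at (300,209.5), the stand's yaw is about 4° and the travel needed is about 47 mm, which is in range. Now I grasp the funnel.

Run:
```python
from h import *
p=ctrl.camera_params('wrist');c1=(p,np.load('c1.npy'));c2=(p,np.load('c2.npy'))
for u,v in [(22,38),(222,24),(225,237),(35,240)]: print('plate',onz(c1,u/2.18+225,v/2.18+30,.012).round(4))
for x,y in [(-14,14),(-52,14),(-14,-22),(-4,-22)]:
    t=np.radians(4);Rz=np.array([[np.cos(t),-np.sin(t)],[np.sin(t),np.cos(t)]])
    w=np.array([.5331,.185])+Rz@np.array([x/1000,-.2253+y/1000]);u,v=proj(c1,[*w,.081]);print('pred crop px',x,y,(u-225)*2.18,(v-30)*2.18)
f=onz(c2,280.3,197.2,.109);print(f)
R2=np.diag([1,-1,-1.])
ctrl.goto([f[0],f[1],.2],R2)
ctrl.move_l([f[0],f[1],.082],.12)
ctrl.command_gripper(0.0)
print(ctrl.current_grip_width()*91,ctrl.current_grasp_force(),ctrl.current_contact_force())
ctrl.move_l([f[0],f[1],.26],.12)
print(ctrl.current_grip_width()*91,ctrl.current_grasp_force(),ctrl.current_t())
ctrl.goto([.5331,.185,.26],R2)
c,i=snap('wrist','held.png');c,i3=snap('side','held_s.png')
cv2.imwrite('pics/held2.png',np.vstack([cv2.resize(i,None,fx=.71,fy=.71),i3[60:340,130:528]]))
print(ctrl.current_t())
```

```text
plate [0.4751 0.2366 0.012 ]
plate [0.5867 0.244  0.012 ]
plate [0.5931 0.1264 0.012 ]
plate [0.4792 0.1244 0.012 ]
pred crop px -14 14 126.27500293116977 521.1537859179916
pred crop px -52 14 60.09612358372422 525.2680206121577
pred crop px -14 -22 130.3088041070487 576.8895058977536
pred crop px -4 -22 147.38095589362686 575.8527409797175
[ 0.51472053 -0.28078869  0.109     ]
57.424551659581496 30.001028804153975 [-1.41761344 -8.2993627   5.67587595]
57.69127156480039 29.999967185121932 8.8417
10.6417
```

View pics/held2.png

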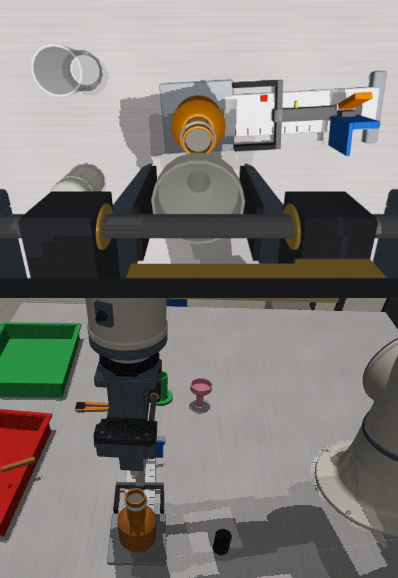

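The funnel is held upright, with its rim centre at wrist ≈(279,282) and the mouth ring beyond it at ≈(280,204). I check both offsets with code, then insert.

Run:
```python
from h import *
c=cam('wrist');T=ctrl.current_tool_pos()
i=cv2.imread('pics/held.png')
g=cv2.resize(cv2.cvtColor(i[160:240,230:330],6),None,fx=4,fy=4,interpolation=2)
h=cv2.HoughCircles(cv2.medianBlur(g,5),cv2.HOUGH_GRADIENT_ALT,1.5,5,param1=150,param2=.5,minRadius=40,maxRadius=110)
if h is not None:
    for x in h[0][:4]: u,v=x[0]/4+229.6,x[1]/4+159.6;print('mouth',u,v,x[2]/4,onz(c,u,v,.15))
print('rim',onz(c,279,282,T[2]+.027)-T,'mouth est',onz(c,280,204,.15))
```

```text
mouth 275.35 189.225 24.879139 [0.54237859 0.18726751 0.15      ]
mouth 280.6 195.6 22.532928 [0.53721126 0.18316855 0.15      ]
mouth 280.6 195.6 18.92143 [0.53721126 0.18316855 0.15      ]
mouth 279.1 197.85 24.905546 [0.53537921 0.18434807 0.15      ]
rim [0.00269102 0.00051942 0.027     ] mouth est [0.53033073 0.18364311 0.15      ]
```

Run:
```python
from h import *
x,y=.532,.1845
ctrl.move_l([x,y,.215],.12)
F0=ctrl.current_contact_force()
hit=ctrl.move_l([x,y,.151],.05,contact_N=5)
p=ctrl.current_tool_pos();print(hit,p,ctrl.current_contact_force()-F0,ctrl.current_t())
if p[2]<.16:
    ctrl.command_gripper(1.0); ctrl.move_l([x,y,.27],.15)
    ctrl.sleep(.2)
    R=np.array([[0,1,0],[1,0,0],[0,0,-1.]])
    ctrl.goto([.545,-.02,.24],R)
    c,i=snap('wrist','after.png');np.save('c3.npy',c[1]);c,s=snap('side','after_s.png');c,tp=snap('top','after_t.png')
    cv2.imwrite('pics/after2.png',np.hstack([i[:300],np.vstack([cv2.resize(s[200:330,230:310],(240,300))])]))
    print(ctrl.current_t())
```

```text
True [0.53234044 0.18446845 0.15533129] [ 2.70835835 -0.82238493  1.91249457] 12.25
15.9583
```

View pics/after2.png

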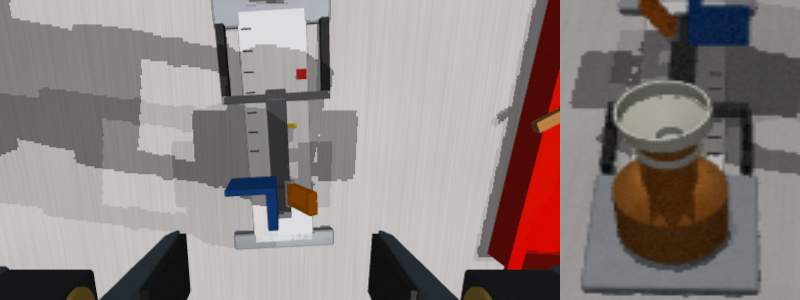

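The funnel sits upright and seated in the neck. In the wrist view the red mark is at (301,73), the pointer tip at (295,126), and the blue L's corner at (268,193) with its plate end at (272,229). Next I measure these.

Run:
```python
from h import *
p=ctrl.camera_params('wrist');c=(p,np.load('c3.npy'));i=cv2.imread('pics/after.png');hsv=cv2.cvtColor(i,40)
roi=np.zeros(i.shape[:2],np.uint8);roi[20:260,200:345]=255
for n,lo,hi,z in [('red',(0,200,110),(5,255,255),.017),('yel',(22,120,100),(35,255,255),.0165),('blue',(105,150,50),(125,255,255),.081),('bluebright',(100,150,150),(125,255,255),.081)]:
    m=cv2.inRange(hsv,lo,hi)&roi;k,l,s,ct=cv2.connectedComponentsWithStats(m)
    for q in range(1,k):
        if s[q,4]>6: print(n,s[q].tolist(),ct[q].round(1),onz(c,*ct[q],z).round(4))
t=np.radians(3.2);Rz=np.array([[np.cos(t),-np.sin(t)],[np.sin(t),np.cos(t)]])
# rail end block edges & plate corner guesses
print('endblock',onz(c,235,236,.03),onz(c,333,228,.03))
cv2.imwrite('pics/c4.png',cv2.resize(i[60:255,205:345],None,fx=3.05,fy=3.05,interpolation=2))
```

```text
red [297, 70, 9, 9, 78] [301.2  73.9] [0.5664 0.0813 0.017 ]
yel [287, 124, 10, 4, 37] [291.2 125.4] [0.5569 0.0306 0.0165]
blue [225, 176, 53, 54, 1196] [257.9 193.6] [ 0.5247 -0.0257  0.081 ]
endblock [ 0.49564717 -0.08768567  0.03      ] [ 0.60309943 -0.07838012  0.03      ]
```

View pics/c4.png

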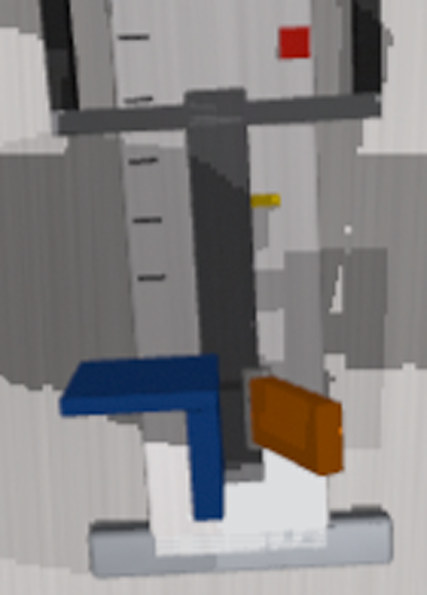

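Crop c4 shows the top corner of wall and plate at (188,412) and the plate's end at (193–223,520). The leg is free on its rail. Now I convert these points to the grip position.

Run:
```python
from h import *
p=ctrl.camera_params('wrist');c=(p,np.load('c3.npy'))
t=np.radians(3.8);Rz=np.array([[np.cos(t),-np.sin(t)],[np.sin(t),np.cos(t)]])
for u,v,x,y in [(188,411,-14,14),(61,413,-52,14),(194,520,-14,-22),(223,519,-4,-22)]:
    w=onz(c,205+u/3.05,60+v/3.05,.081)[:2];print('grip',(w-Rz@np.array([x,y])/1000).round(4))
m=onz(c,205+294/3.05,60+41/3.05,.017)[:2];q=onz(c,205+265/3.05,60+200/3.05,.0165)[:2]
print('mark-pointer stand',Rz.T@(m-q),'mark vs mouth',Rz.T@(m-[.5332,.1848]),'grip from pointer mouth',np.array([.5332,.1848])+Rz@[0,(Rz.T@(q-[.5332,.1848]))[1]-.07])
```

```text
grip [ 0.5476 -0.0399]
grip [ 0.5471 -0.038 ]
grip [ 0.5467 -0.0391]
grip [ 0.5458 -0.0394]
mark-pointer stand [0.01240565 0.05058206] mark vs mouth [ 0.02650316 -0.1050987 ] grip from pointer mouth [ 0.54815674 -0.0403846 ]
```

```bash
cat >> h.py <<'E'
t=np.radians(3.8);ex=np.array([np.cos(t),np.sin(t),0]);ey=np.array([-np.sin(t),np.cos(t),0])
RS=np.column_stack([ey,ex,[0,0,-1.]])
G=np.array([.5472,-.0395,0])
def P(x,y,z): return G+ex*x/1000+ey*y/1000+[0,0,z/1000]
def gap(f):
    c,i=snap('wrist',f);hsv=cv2.cvtColor(i,40);out=[]
    for lo,hi,z in [((0,200,90),(5,255,255),.017),((22,120,80),(35,255,255),.0165)]:
        m=cv2.inRange(hsv,lo,hi);m[:,:230]=0;m[:,380:]=0
        k,l,s,ct=cv2.connectedComponentsWithStats(m)
        q=1+s[1:,4].argmax() if k>1 else None
        out.append(None if q is None else (onz(c,*ct[q],z),s[q].tolist()))
    if None in out: return out
    return 1000*(RS.T@(out[0][0]-out[1][0]))[[1,0]],out[0][1],out[1][1]
E
python3 - <<'E'
from h import *
ctrl.command_gripper(76/91)
ctrl.goto(P(3,-18,150),RS)
print(gap('g0.png'))
ctrl.move_l(P(3,-18,43),.12,contact_N=6)
print(ctrl.current_tool_pos(),ctrl.current_grip_width()*91,ctrl.current_contact_force());print(gap('g1.png'))
ctrl.move_l(P(3,38,43),.06)
print(ctrl.current_contact_force(),gap('g2.png'),ctrl.current_t())
E
```

```text
(array([12.52351023, 49.96710108]), [307, 10, 13, 14, 171], [289, 85, 13, 5, 65])
[ 0.55190383 -0.05729499  0.04374828] 75.49802195645181 [ 0.05697857 -0.93914435  0.44302557]
[None, (array([0.55743898, 0.0310542 , 0.0165    ]), [294, 79, 20, 8, 156])]
[ 2.21654894 -3.05592061  1.22172668] (array([11.71291168,  8.17116312]), [319, 86, 20, 19, 365], [296, 108, 19, 8, 152]) 19.1583
```

View pics/g2.png

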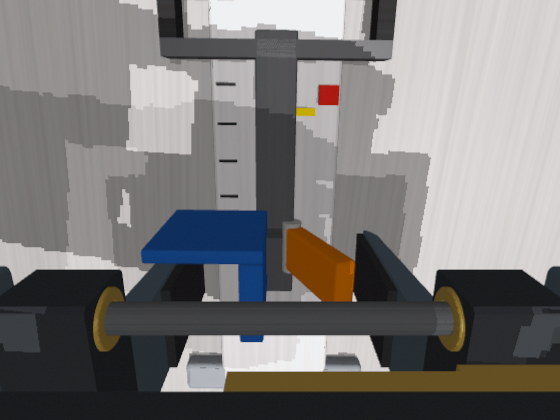

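The finger pushes the wall with the lever open. The pointer at (305,112) is about 8 mm short of the mark at (329,95), so I close that gap, centre in x, check, hold and squeeze.

Run:
```python
from h import *
ctrl.move_l(P(3,46.2,43),.03)
r=gap('g3.png');print(r)
y=46.2+r[0][1]; ctrl.move_l(P(0,y,43),.03)
r=gap('g4.png');print(r,ctrl.current_contact_force())
ctrl.sleep(.5)
if abs(r[0][1])<2:
    ctrl.command_gripper(0.0);ctrl.sleep(.3)
    print(gap('g5.png'),ctrl.current_grip_width()*91,ctrl.current_grasp_force(),ctrl.current_contact_force(),ctrl.current_t())
    c,s=snap('side','end_s.png');w=cv2.imread('pics/g5.png')
    cv2.imwrite('pics/end2.png',np.hstack([w[:350,100:460],cv2.resize(s[180:330,220:320],(233,350))]))
```

```text
(array([11.68679555, -0.23445521]), [319, 103, 19, 19, 350], [296, 108, 19, 8, 152])
(array([11.4327831 ,  0.24655334]), [325, 102, 20, 19, 354], [303, 108, 19, 8, 146]) [-1.01972364 -2.96987433  0.90046233]
(array([11.46909351,  0.02094276]), [323, 102, 20, 19, 353], [301, 107, 19, 9, 138]) 27.407318389212037 31.164555698633194 [ 3.53012623 -2.72795061  0.24938398] 21.5833
```

View pics/end2.png

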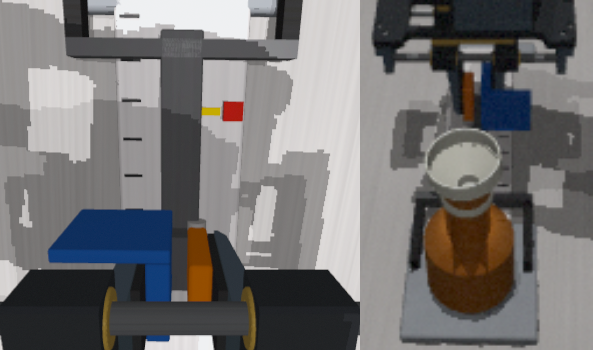

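The pointer at (210,111) is level with the red mark at (232,111). The lever is shut at 27.4 mm with a 31 N grip, and the funnel is still seated, so I hand the job in.

```bash
python3 -c "
from bench import ctrl
print(ctrl.sign_off())"
```

```text
the job is handed in; nothing more can be done
None
```

The job is handed in: the funnel is seated upright in the bottle's neck and let go, and the gripper is holding the leg on the red mark (pointer measured within about 0.3 mm) with the lever squeezed shut at about 31 N, after 22 s of the 67 s; sign-off gave no verdict back.

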